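Switch the tube sorter over to its empty tray

TASK

The sample tube sorter's left tray is full and its chute is shut, so three yellow-capped tubes are waiting on the seesaw gate. First push the green tray on the right fully home under its chute, then press down the raised right-hand pad of the gate until it has rocked all the way over, so that all three tubes roll down the right chute and come to rest in the green tray. Do not touch or lift the tubes themselves, and leave the two specimen pots and the black tube rack where they stand.

Things in the scene. Friction and masses are not known exactly. Their poses are not given: they have to be found in the camera images.
- sorter: Fixed tube sorter on a grey base 125 (x) x 510 (y) mm. Origin: centre of its underside, on the table; x points from its front to its back, +y is its left, -y its right. Gate pivot: along x at y 0, z 88 mm. Clear side walls at x +-49 mm, 124 mm high (100 mm at the chutes, |y| 103 to 155); end boards at y +-252 mm, 85 mm high. Left: red shutter and full black tray; right: open chute, green tray.
- gate (a joint): Angle (rad) of the white seesaw gate, a 90 x 200 mm plate pivoted along the sorter's x axis. 0: left side fully down, the start; 0.44: right side fully down (end stop). Stiff friction hinge: it stays where it is left, about 2 N on a pad moves it. A steel bar on the gate, in front of the clear front wall, carries two blue press pads.
- pad_right (a point): Centre of the top face of the right blue press pad (36 x 36 x 6 mm), moving with the gate; in front of the channel in which the tubes roll. In the sorter's frame it is at x -98, y -79, z 126 mm (raised) at gate 0, and at x -98, y -87, z 89 mm at gate 0.44.
- pad_left (a point): Centre of the top face of the left blue press pad, the same size; at gate 0 in the sorter's frame at x -98, y 87, z 89 mm.
- tray (a joint): How far the green tray is pulled out towards the sorter's front (-x of the sorter), m. 0: fully home under the right chute (end stop); it starts 30 to 60 mm out. It slides on a runner with about 1.5 N of friction and stays where it is left.
- tray_front (a point): Point in the middle of the outer front face of the green tray (the face to push, towards the sorter's +x), 41 mm above the table; moves with the tray. The front wall is 100 mm wide and 6 mm thick, from 6 to 58 mm above the table. At home it lies in the sorter's frame at x -58, y -197 mm.
- tray_in (a point): Centre of the green tray's inner floor, 10 mm above the table; axes as the sorter's. Inside 104 (x) x 94 (y) mm; walls 52 mm high front and back, 30 mm towards the chute, 60 mm on the far right.
- tube1: Waiting sample tube 1 of 3, a clear tube with a yellow cap, 85 mm long, 17 mm thick, about 16 g, lying along the sorter's x axis on the gate's left half against the shutter. Origin: middle of its length, on its axis.
- tube2: Waiting sample tube 2 of 3, a clear tube with a yellow cap, 85 mm long, 17 mm thick, about 16 g, lying along the sorter's x axis on the gate's left half against the shutter. Origin: middle of its length, on its axis.
- tube3: Waiting sample tube 3 of 3, a clear tube with a yellow cap, 85 mm long, 17 mm thick, about 16 g, lying along the sorter's x axis on the gate's left half against the shutter. Origin: middle of its length, on its axis.
- pot_blue: Bystander: specimen pot with a blue lid, 60 mm across, 70 mm high; origin at the centre of its underside.
- pot_white: Bystander: specimen pot with a white lid, same size and origin as the other.
- rack: Bystander: black rack, 75 x 100 mm, 30 mm high, with upright purple-capped tubes, 112 mm high in all; origin at the centre of its underside.
Mind the look-alikes: they are no part of the job. Leave any purple or red look-alike of the tube3 alone. What is shaped like the tube1 but orange or red is not meant.

How it is judged:
By the outcome, as a careful person would: the job done as asked, in the order asked, and still so for the second after the job is handed in, with the robot touching nothing.
It also fails if it takes over 45 s, if anything falls off the work surface, if the arm or the gripper's body presses on something with over 40 N, if the wrist force passes 120 N, or if a joint passes its speed limit or range.

ROBOT

A 6-joint arm with a two-finger parallel gripper is mounted at the origin on the work surface. World frame = base frame: x ahead of the robot, y to its left, z up, the work surface at z = 0. Lengths are in m, angles in rad, forces in N, time in s.
With the tool pointing down it reaches from about 0.15 to 0.775 m from the base axis. Payload 6.1 kg.
Tool frame: the origin (TCP) lies at the very end of the fingers, on their centre line; the grasp point (between the pads) lies 19 mm behind it; z points along the fingers, x is the direction in which the jaws open and shut, and the axes are right-handed (so a half turn about z gives the same grasp; the last joint's range is limited). The gripper opens to 85 mm and grips with 20 to 120 N. Pads are 22 mm wide; open, the fingers measure 114 mm over their backs; the gripper's body (76 mm by 85 mm) begins 54 mm behind the grasp point. The pads swing forward as they close: fully open they stand 13 mm farther back than shut.
Start: joints at [-1.23, 0.126, -0.04, 1.405, 0, 1.571], TCP at [0.175, -0.495, 0.231] pointing down, gripper open.
Joint ranges: [-2.72, 2.72], [-0.95, 1.95], [-1.27, 1.35], [-1.78, 2.02], [-1.46, 1.47], [-3.14, 3.14]. Speed limits (rad/s): [2.39, 2.39, 3.01, 3.14, 3.14, 3.14].

INTERFACE

Orientations are given as a unit quaternion [w, x, y, z].
In Python, from station import r gives the robot as it stands. The module is installed in compiled form; this text tells all that it offers. Calls block until the motion is done:
- r.move_to(position, orientation): joint-space move of the TCP to a pose.
- r.move_l(position, attitude=None, rate=0.15): straight line of the TCP; attitude=None keeps the orientation; rate is the mean speed in m/s.
- r.move_joints(angles): joint-space move.
- r.gripper_open() and r.gripper_close(f_grip=None): open the fingers fully, or close them until they stop; f_grip is the grip in N (None keeps the last).
- r.pause(seconds).
- r.ik(position, orientation): joint angles nearest the present ones, or None.
- r.capture(name): name is "side" or "top"; returns a dict with "image" (420x560x3 uint8, red, green, blue), "range_z" (420x560 float32, m along the optical axis (not along the pixel's ray), 0 where there is no reading), "intrinsics" (3x3 intrinsics, pixels), "eye" and "rotation" of the camera in the world. Camera axes: x right, y up, looking along -z (the intrinsics and any distortion apply to the point x, -y, -z); pixel columns grow to the right and rows downward; lengths in m; the calibration is good to about 2 mm. A picture is of the moment at which its call begins.
A pose or a line that the arm cannot do raises r.MotionError and nothing moves.
- r.finish_job(): hands the job in, once; it reports no verdict.
Trained networks look in a picture, given as the dict that the camera call returned (one of the last four; its "shot" number tells which), for a name from the list of things; names that differ only in an ending like _2 or _b are one class to them, and where a whole thing is asked for, a point or a joint stands for the part that bears it (a point fixed in the world has none). Each returns a list of dicts, best first, with "score" (0 to 1); they miss things now and then, are a little off and sometimes report something else, mostly with a low value. They report only what shows in the picture. A call takes as long as a camera call. They do not tell look-alikes from the thing itself.
- r.spot_in(picture, thing): "at" ([row, column] in pixels, amid what is visible of it).
- r.trace(picture, thing): "mask" (420x560 bool, what is visible of it) and "at" ([row, column] in pixels, amid what is visible of it).
- r.pinpoint(picture, thing): "at" ([row, column] in pixels: a listed point, or the origin of a listed thing).
Readings, each from a call of its own:
- r.read_time(): time.
- r.read_q(): joint angles.
- r.read_joint_vel(): joint speeds.
- r.read_joint_efforts(): joint torques, N m.
- r.read_eef_pos(): TCP position.
- r.read_orientation(): TCP orientation.
- r.read_wrist_force(): force on the tool from outside, world axes, zero at the start.
- r.read_moment(): the same for the moment, N m.
- r.read_width(): finger opening in m.
Only numpy, scipy, OpenCV 4.12 (cv2) and the standard library are available. Lean on these libraries where they do the work, as an engineer would, in place of code of your own. Each camera call takes 0.05 s, during which the arm holds its last target.

## Working session

There is one attempt and no reset: what is moved stays moved. The work goes in short steps, each a Python script; the robot and the scene stay as the last script left them, time stands still between calls to the robot, and variables do not carry over. Pictures are saved under pics/ and viewed, and the job is handed in when it is done.

```bash
mkdir -p pics; cat > h.py <<'E'
import numpy as np, cv2
from station import r
def ray(c,at):
    K=np.array(c["intrinsics"]);row,col=at
    d=np.array([(col-K[0,2])/K[0,0],-(row-K[1,2])/K[1,1],-1.])
    return d
def world(c,at,depth=None):
    d=ray(c,at)
    if depth is None:
        i,j=int(round(at[0])),int(round(at[1]));w=c["range_z"][max(0,i-2):i+3,max(0,j-2):j+3];w=w[w>0];depth=np.median(w) if w.size else 0
    return np.array(c["eye"])+np.array(c["rotation"])@(d*depth)
def at_z(c,at,z):
    d=np.array(c["rotation"])@ray(c,at);e=np.array(c["eye"]);return e+d*(z-e[2])/d[2]
def save(c,n): cv2.imwrite("pics/"+n,c["image"][:,:,::-1])
E
python3 - <<'E'
from h import *
for n in("top","side"):
    c=r.capture(n);save(c,n+"0.png")
    print(n,c["eye"],c.keys())
    for t in["sorter","pad_right","pad_left","tray_front","tray_in","tube1","pot_blue","pot_white","rack"]:
        for p in r.pinpoint(c,t)[:3]:print(t,round(p["score"],2),np.round(p["at"]),world(c,p["at"]).round(3))
print(r.read_time())
E
```

```text
top [0.45616163 0.05898249 1.0192149 ] dict_keys(['image', 'range_z', 'intrinsics', 'eye', 'rotation', 'shot'])Traceback (most recent call last):
  File "<stdin>", line 6, in <module>
  File "h.py", line 11, in world
    return np.array(c["eye"])+np.array(c["rotation"])@(d*depth)
                              ~~~~~~~~~~~~~~~~~~~~~~~^^~~~~~~~~
ValueError: matmul: Input operand 1 has a mismatch in its core dimension 0, with gufunc signature (n?,k),(k,m?)->(n?,m?) (size 3 is different from 4)
```

```bash
sed -i 's/np.array(c\["rotation"\])/R(c)/; ' h.py; cat >> h.py <<'E'
from scipy.spatial.transform import Rotation as Ro
def R(c):
    q=np.array(c["rotation"])
    return q if q.shape==(3,3) else Ro.from_quat(q[[1,2,3,0]]).as_matrix()
E
python3 - <<'E'
from h import *
for n in("top","side"):
    c=r.capture(n);save(c,n+"0.png")
    print(n,c["eye"],c["rotation"])
    for t in["sorter","pad_right","pad_left","tray_front","tray_in","tube1","pot_blue","pot_white","rack"]:
        for p in r.pinpoint(c,t)[:3]:print(t,round(p["score"],2),np.round(p["at"]),world(c,p["at"]).round(3))
print(r.read_time())
E
```

```text
top [0.45616163 0.05898249 1.0192149 ] [-0.70392243 -0.06607185  0.06239217  0.70443945]
sorter 0.66 [212. 306.] [0.608 0.019 0.089]
sorter 0.42 [227. 394.] [ 0.589 -0.179  0.011]
pad_right 0.6 [249. 347.] [ 0.529 -0.058  0.125]
pad_left 0.58 [253. 266.] [0.526 0.101 0.089]
pad_left 0.3 [205. 280.] [0.624 0.075 0.089]
tray_front 0.93 [254. 400.] [ 0.53  -0.192  0.002]
tray_front 0.57 [252. 264.] [0.526 0.106 0.087]
tray_in 0.58 [227. 396.] [ 0.589 -0.182  0.011]
tube1 0.8 [204. 268.] [0.626 0.098 0.088]
tube1 0.8 [132. 240.] [0.814 0.169 0.001]
tube1 0.73 [219. 140.] [0.607 0.388 0.014]
pot_blue 0.83 [262. 447.] [ 0.507 -0.27   0.07 ]
pot_blue 0.52 [224. 394.] [ 0.595 -0.18   0.01 ]
pot_white 0.63 [297. 304.] [0.437 0.024 0.071]
rack 0.75 [293. 234.] [0.445 0.162 0.111]
side [ 0.42669497 -0.67025504  0.69454286] [ 0.88712269  0.438676   -0.0534574  -0.13311279]
pad_right 0.8 [253. 251.] [ 0.531 -0.063  0.127]
pad_left 0.59 [218. 234.] [0.528 0.108 0.088]
tray_front 0.8 [327. 272.] [ 0.536 -0.198  0.057]
tray_in 0.63 [328. 296.] [ 0.589 -0.179  0.011]
tube1 0.64 [276. 361.] [ 0.774 -0.083  0.004]
tube1 0.62 [214. 275.] [0.624 0.093 0.088]
tube1 0.57 [237. 345.] [0.788 0.04  0.015]
pot_blue 0.67 [388. 270.] [ 0.5   -0.308  0.05 ]
pot_white 0.75 [278. 206.] [ 0.436 -0.003  0.024]
rack 0.92 [233. 202.] [0.449 0.146 0.031]
rack 0.24 [264. 287.] [0.626 0.002 0.006]
1.1
```

View pics/top0.png

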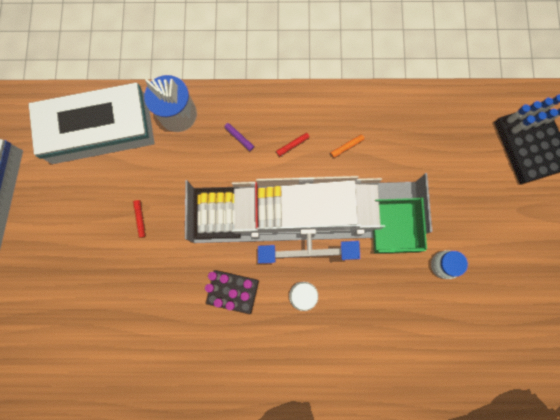

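View pics/side0.png

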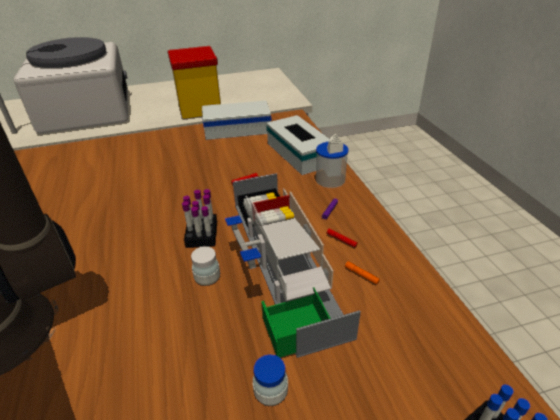

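```bash
cat >> h.py <<'E'
def pts(c,m):
    i,j=np.nonzero(m&(c["range_z"]>0));K=np.array(c["intrinsics"]);z=c["range_z"][i,j]
    d=np.stack([(j-K[0,2])/K[0,0],-(i-K[1,2])/K[1,1],-np.ones(len(i))],1)*z[:,None]
    return d@R(c).T+np.array(c["eye"])
E
python3 - <<'E'
from h import *
def rep(n,P):
    if len(P)<4: print(n,len(P));return
    print(n,len(P),"med",np.median(P,0).round(4),"lo",np.percentile(P,3,axis=0).round(4),"hi",np.percentile(P,97,axis=0).round(4), "rect",[np.round(v,4) for v in cv2.minAreaRect(P[:,:2].astype(np.float32))])
for n in("top","side"):
    c=r.capture(n);hsv=cv2.cvtColor(c["image"],cv2.COLOR_RGB2HSV)
    blue=(hsv[...,0]>105)&(hsv[...,0]<128)&(hsv[...,1]>150)&(hsv[...,2]>60)
    green=(hsv[...,0]>55)&(hsv[...,0]<85)&(hsv[...,1]>150)
    nb,lab=cv2.connectedComponents(blue.astype(np.uint8))
    print(n)
    for k in range(1,nb):
        if (lab==k).sum()<30: continue
        P=pts(c,lab==k)
        if not len(P): continue
        m=np.median(P,0)
        if .4<m[0]<.65 and abs(m[1])<.4:
            rep("blue",P); rep(" top",P[P[:,2]>np.percentile(P[:,2],50)-.006])
    P=pts(c,green);rep("green",P);
    for a,b in((.05,.064),(.03,.05),(.036,.042)):rep("  g%g"%a,P[(P[:,2]>a)&(P[:,2]<b)])
    for t in("pot_blue","pot_white","rack"):
        tr=r.trace(c,t)
        if tr: P=pts(c,tr[0]["mask"]);rep(t,P);rep(t+"top",P[P[:,2]>P[:,2].max()-.008])
    # all points in sorter: end boards z~.085
    P=pts(c,np.ones((420,560),bool))
    for nm,y0,y1 in(("endR",-.29,-.2),("endL",.2,.33)):
        rep(nm,P[(P[:,2]>.078)&(P[:,2]<.09)&(P[:,1]>y0)&(P[:,1]<y1)&(P[:,0]>.5)&(P[:,0]<.75)])
E
```

```text
top
blue 252 med [ 0.528  -0.0638  0.1259] lo [ 0.5144 -0.0774  0.1217] hi [ 0.5432 -0.0495  0.1308] rect [array([ 0.5288, -0.0632]), array([0.0312, 0.0309]), np.float64(3.9332)]
 top 249 med [ 0.528  -0.0639  0.126 ] lo [ 0.5144 -0.0774  0.1223] hi [ 0.5432 -0.0498  0.1308] rect [array([ 0.5288, -0.0632]), array([0.0312, 0.0309]), np.float64(3.9332)]
blue 230 med [0.5231 0.1018 0.0885] lo [0.5089 0.0875 0.0836] hi [0.5378 0.1163 0.0933] rect [array([0.5239, 0.1019]), array([0.0305, 0.029 ]), np.float64(0.2801)]
 top 228 med [0.5231 0.1017 0.0886] lo [0.5089 0.0875 0.0839] hi [0.5379 0.1163 0.0934] rect [array([0.5239, 0.1019]), array([0.0305, 0.029 ]), np.float64(0.3552)]
blue 467 med [ 0.5055 -0.2838  0.0701] lo [ 0.485  -0.3066  0.067 ] hi [ 0.5261 -0.2622  0.0734] rect [array([ 0.5047, -0.2851]), array([0.0472, 0.0496]), np.float64(0.4212)]
 top 467 med [ 0.5055 -0.2838  0.0701] lo [ 0.485  -0.3066  0.067 ] hi [ 0.5261 -0.2622  0.0734] rect [array([ 0.5047, -0.2851]), array([0.0472, 0.0496]), np.float64(0.4212)]
green 0
  g0.05 0
  g0.03 0
  g0.036 0
pot_blue 807 med [ 0.5036 -0.
[... 3800 characters left out ...]
525]), np.float64(51.0772)]
rack 1535 med [0.4493 0.1558 0.05  ] lo [0.4104 0.1256 0.0054] hi [0.4846 0.2108 0.1122] rect [array([0.4517, 0.2324]), array([0.2164, 0.0879]), np.float64(84.8089)]
racktop 235 med [0.4496 0.1713 0.111 ] lo [0.4193 0.1324 0.1065] hi [0.4816 0.2124 0.1133] rect [array([0.4487, 0.176 ]), array([0.0844, 0.0636]), np.float64(79.7043)]
endR 260 med [ 0.6281 -0.2337  0.0835] lo [ 0.573  -0.2363  0.0783] hi [ 0.6899 -0.2303  0.0862] rect [array([ 0.632 , -0.2334]), array([0.1247, 0.0062]), np.float64(1.2468)]
endL 121 med [0.6149 0.2707 0.0825] lo [0.5594 0.2665 0.0784] hi [0.675  0.2756 0.0858] rect [array([0.6175, 0.2723]), array([0.1222, 0.0113]), np.float64(3.4429)]
```

```bash
cat >> h.py <<'E'
YAW=.0288; O=np.array([.6245,.0184,0])
def S(x,y,z):
    return O+Ro.from_euler('z',YAW).apply([x,y,z])
def down(jawang): # jaw (tool x) at angle jawang from world x, tool z down
    x=np.array([np.cos(jawang),np.sin(jawang),0]);z=np.array([0,0,-1.]);M=np.stack([x,np.cross(z,x),z],1)
    q=Ro.from_matrix(M).as_quat();return q[[3,0,1,2]]
E
python3 - <<'E'
from h import *
print(r.read_orientation(),r.read_q(),r.read_wrist_force())
p0=S(-.14,-.199,.2)
for s in(1,-1):
    q=down(YAW+s*np.pi/2);print(s,r.ik(p0,q))
q=min([down(YAW+s*np.pi/2) for s in(1,-1)],key=lambda q:abs(r.ik(p0,q)[5]))
r.gripper_close(20)
r.move_to(p0,q)
r.move_l(S(-.14,-.199,.042))
print(r.read_eef_pos(),r.read_wrist_force(),r.read_width(),r.read_time())
save(r.capture("side"),"s1.png")
E
```

```text
[-1.86598851e-05  8.16763710e-01 -5.76972306e-01 -1.61830212e-05] [-1.23002484e+00  1.25837468e-01 -3.95868077e-02  1.40542002e+00
  1.18075514e-05  1.57080524e+00] [ 0.16041989 -0.04290739  0.64515819]
1 [-0.36000526  0.12516243 -0.10863615  1.33699775  0.         -0.38880526]
-1 [-0.36000526  0.12516243 -0.10863615  1.33699775  0.          2.7527874 ]
[ 0.49090721 -0.18485162  0.04286801] [-0.02473319 -0.08650577  0.78177308] -0.0002577982208935615 5.175
```

View pics/s1.png

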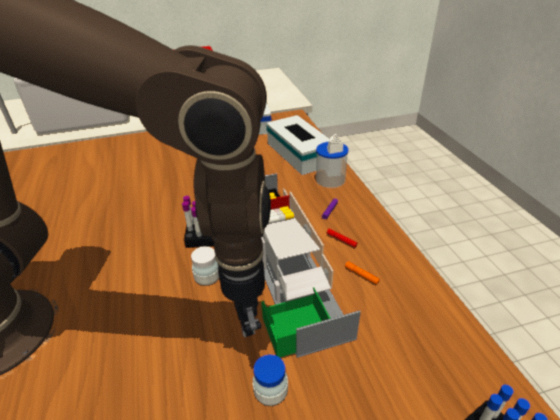

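The closed fingers, at about row 320, column 250, stand just in front of the tray's front wall. They are clear of the blue pot at (380,270). Next I push the tray.

```bash
python3 - <<'E'
from h import *
r.move_l(S(-.085,-.199,.042),rate=.06)
print(r.read_eef_pos(),r.read_wrist_force())
x=-.085
while x<-.055:
    x+=.002
    r.move_l(S(x,-.199,.042),rate=.03)
    f=r.read_wrist_force();print(round(x,3),r.read_eef_pos().round(4) if hasattr(r.read_eef_pos(),'round') else r.read_eef_pos(),np.round(f,1))
    if np.hypot(f[0],f[1])>9:break
print(r.read_time())
r.move_l(S(-.11,-.199,.042),rate=.15)
r.move_l(S(-.13,-.199,.19),rate=.3)
c=r.capture("side");save(c,"s2.png")
hsv=cv2.cvtColor(c["image"],cv2.COLOR_RGB2HSV)
green=(hsv[...,0]>55)&(hsv[...,0]<85)&(hsv[...,1]>150)
P=pts(c,green);P=P[(P[:,2]>.03)&(P[:,2]<.062)&(P[:,0]<.75)&(P[:,1]<-.1)]
s=Ro.from_euler('z',-YAW).apply(P-O);print(np.percentile(s,[1,5,95,99],axis=0).round(4))
print(r.read_wrist_force(),r.read_time())
E
```

```text
[ 0.54520319 -0.18292522  0.04192794] [ 0.75173087  0.26088653 -0.44364843]
-0.083 [ 0.5471 -0.1828  0.042 ] [-0.4  0.2 -0.5]
-0.081 [ 0.5493 -0.1828  0.042 ] [-1.9  0.5 -0.5]
-0.079 [ 0.5515 -0.1827  0.042 ] [0.3 0.8 0.2]
-0.077 [ 0.5535 -0.1828  0.042 ] [-1.1  0.3 -0.5]
-0.075 [ 0.5556 -0.1827  0.042 ] [-0.2  0.1  0. ]
-0.073 [ 0.5575 -0.1827  0.042 ] [-0.4 -0.4  0.1]
-0.071 [ 0.5595 -0.1826  0.042 ] [-0.8 -0.6 -0.2]
-0.069 [ 0.5614 -0.1825  0.042 ] [-0.9  0.  -0.7]
-0.067 [ 0.5615 -0.1825  0.042 ] [-7.  -0.4  5.1]
-0.065 [ 0.5615 -0.1825  0.042 ] [-14.4  -1.6   9.5]
8.7917
[[-0.0581 -0.2338  0.0303]
 [-0.0578 -0.227   0.0309]
 [ 0.0529 -0.1477  0.0585]
 [ 0.0534 -0.1469  0.0595]]
[-0.47675484  0.11160883 -0.09908581] 9.9417
```

View pics/s2.png

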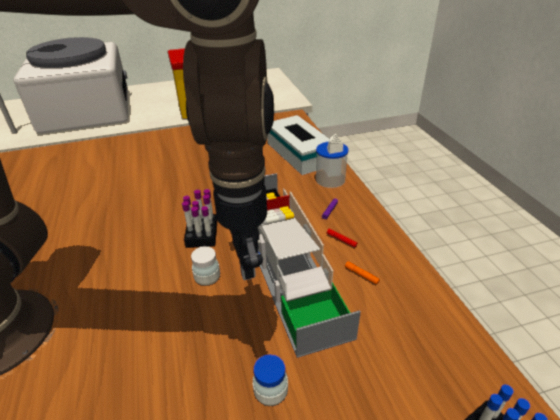

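The tray is home: its front face measures x = -58 mm in the sorter's frame, and the force rose at the stop. In the picture it sits between the base rails at about (315,315). Next is the gate.

```bash
python3 - <<'E'
from h import *
def pad(a,dz):
    c,s=np.cos(a),np.sin(a)
    return S(-.098,-.079*c-.038*s,.088+.038*c-.079*s+dz)
r.move_l(pad(0,.07),rate=.25)
r.move_l(pad(0,.012),rate=.15)
print(r.read_wrist_force(),r.read_eef_pos())
for a in np.arange(.06,.421,.06):
    r.move_l(pad(a,.004),rate=.04)
    print(round(a,2),np.round(r.read_eef_pos(),4),np.round(r.read_wrist_force(),1))
p=pad(.44,.004)
for k in range(10):
    r.move_l(p,rate=.03);f=r.read_wrist_force();print(k,np.round(r.read_eef_pos(),4),np.round(f,1))
    if f[2]>13:break
    p=p-[0,0,.0015]
r.pause(.5)
c=r.capture("side");save(c,"s3.png");print(r.read_time())
E
```

```text
[ 0.53066874 -0.41586245  0.06015722] [ 0.52857203 -0.06433921  0.13825007]
0.06 [ 0.5287 -0.0654  0.1251] [-0.1  0.5  0.1]
0.12 [ 0.5287 -0.0673  0.1199] [0.1 0.6 0.3]
0.18 [ 0.5288 -0.0689  0.1148] [-0.   0.1 -0.7]
0.24 [ 0.5288 -0.0702  0.1097] [-0.4 -0.3  0.5]
0.3 [ 0.5288 -0.0711  0.1046] [-0.9  0.9 -0.2]
0.36 [ 0.5289 -0.0717  0.0994] [0.1 0.3 0.8]
0.42 [ 0.5289 -0.0719  0.0941] [ 0.2 -0.  -0.2]
0 [ 0.529  -0.072   0.0926] [0.  0.7 0.1]
1 [ 0.529  -0.072   0.0911] [ 0.7 -0.1  0.1]
2 [ 0.5291 -0.0721  0.0898] [-0.8  0.6  1.5]
3 [ 0.5292 -0.0721  0.0894] [-3.2  0.6 10.6]
4 [ 0.5293 -0.0721  0.0892] [-6.7  0.7 18.9]
15.1
```

View pics/s3.png

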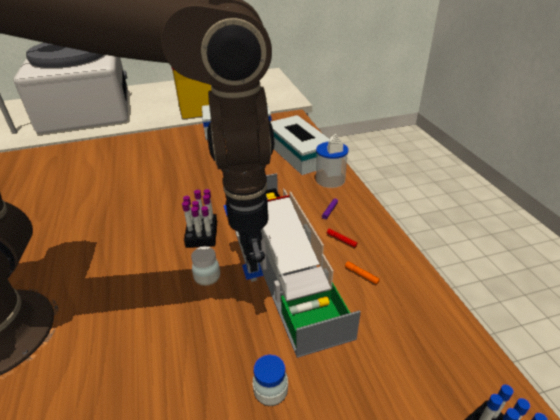

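The gate is at its stop, and one tube shows in the tray at (305,310). I'll retract and check from both cameras.

```bash
python3 - <<'E'
from h import *
p=np.array(r.read_eef_pos())
r.move_l(p+[0,0,.11],rate=.25)
r.move_to([.3,-.25,.3],down(YAW+np.pi/2-.5))
r.pause(.5)
for n in("top","side"):
    c=r.capture(n);im=c["image"];save(c,n+"4.png")
    crop=im[170:280,180:470] if n=="top" else im[170:370,180:400]
    cv2.imwrite(f"pics/{n}4z.png",cv2.resize(crop,None,fx=2.7,fy=2.7,interpolation=cv2.INTER_CUBIC)[:,:,::-1])
    for t in("pad_right","pad_left","tray_front","pot_blue","pot_white","rack"):
        for q in r.pinpoint(c,t)[:1]:print(n,t,q["score"],np.round(q["at"]),world(c,q["at"]).round(3))
    for q in r.pinpoint(c,"tube1"):
        w=world(c,q["at"]);print("tube",round(q["score"],2),np.round(q["at"]),w.round(3),"sorter",Ro.from_euler('z',-YAW).apply(w-O).round(3))
print(r.read_wrist_force(),r.read_time())
E
```

```text
top pad_right 0.66 [251. 349.] [ 0.528 -0.066  0.09 ]
top pad_left 0.91 [250. 267.] [0.529 0.097 0.127]
top tray_front 0.74 [237. 398.] [ 0.567 -0.189  0.002]
top pot_blue 0.92 [264. 446.] [ 0.504 -0.267  0.07 ]
top pot_white 0.59 [206. 404.] [ 0.632 -0.2    0.025]
top rack 0.95 [294. 233.] [0.443 0.164 0.111]
tube 0.84 [206. 404.] [ 0.634 -0.2    0.025] sorter [ 0.003 -0.219  0.025]
tube 0.72 [135. 239.] [0.802 0.17  0.015] sorter [0.181 0.146 0.015]
tube 0.71 [146. 298.] [ 0.78   0.034 -0.001] sorter [ 0.156  0.012 -0.001]
tube 0.67 [146. 344.] [ 0.774 -0.071  0.015] sorter [ 0.147 -0.094  0.015]
tube 0.65 [218. 141.] [0.609 0.384 0.011] sorter [-0.005  0.366  0.011]
tube 0.62 [207. 414.] [ 0.631 -0.221  0.024] sorter [-0.    -0.24   0.024]
tube 0.53 [208. 376.] [ 0.624 -0.132  0.052] sorter [-0.004 -0.151  0.052]
tube 0.2 [209. 391.] [ 0.628 -0.173  0.01 ] sorter [-0.002 -0.192  0.01 ]
side pad_right 0.88 [267. 254.] [ 0.534 -0.066  0.09 ]
side pad_left 0.55 [209. 233.] [0.525 0.093 0.125]
side tray_front 0.85 [323. 289.] [ 0.572 -0.182  0.036]
side pot_blue 0.55 [389. 270.] [ 0.5   -0.309  0.046]
side pot_white 0.92 [277. 207.] [ 0.438 -0.003  0.027]
side rack 0.85 [234. 200.] [0.444 0.142 0.034]
tube 0.7 [271. 363.] [ 0.78  -0.08   0.016] sorter [ 0.152 -0.103  0.016]
tube 0.67 [236. 342.] [0.783 0.046 0.016] sorter [0.159 0.023 0.016]
tube 0.66 [181. 243.] [0.584 0.271 0.08 ] sorter [-0.033  0.253  0.08 ]
tube 0.53 [305. 311.] [ 0.632 -0.144  0.023] sorter [ 0.003 -0.162  0.023]
tube 0.43 [209. 332.] [0.807 0.169 0.006] sorter [0.187 0.146 0.006]
[-0.54946612  0.26255747  0.35953205] 18.175
```

View pics/top4z.png

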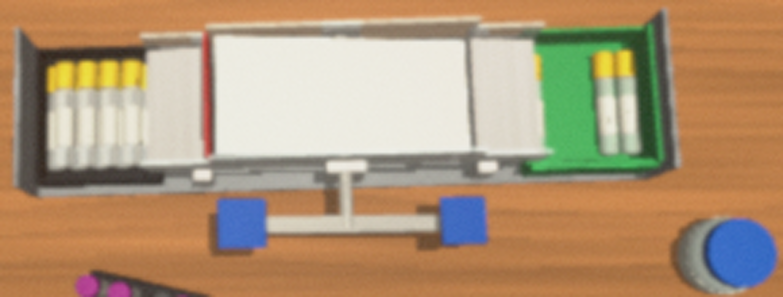

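View pics/side4z.png

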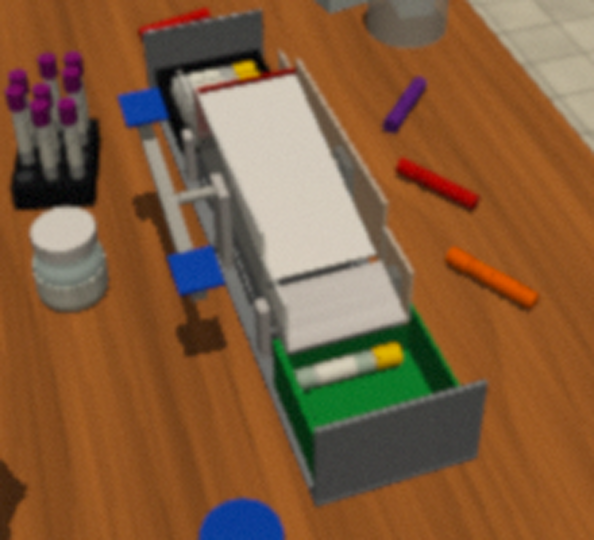

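The top view shows two tubes against the tray's right wall, at about (206,404) and (207,414). The third lies on the floor beside the chute. The side view puts it at (305,311), which is y -162 mm and z 23 mm, so inside the tray. The gate is empty and the right pad is at z 90 mm.

```bash
python3 - <<'E'
from h import *
print(r.read_time()); print(r.finish_job())
E
```

```text
18.175
the job is handed in; nothing more can be done
None
```

I pushed the green tray home first. Then I pressed the right pad down until the gate hit its stop, backed the arm away and handed the job in at 18.2 s.

- **Tray:** its front face measures x = -58 mm in the sorter's frame, which is the home position. The push force rose to about 14 N at the stop.
- **Gate:** the right pad is at z = 90 mm and the left at 125 to 127 mm, so it is fully rocked over. The press reached about 19 N at the stop.
- **Tubes:** all three lie in the green tray and the gate is empty. Two rest against the tray's right wall. The third lies by the chute at y = -162 mm, partly hidden from above by the chute lip, but the side view shows it lying in the tray.
- **Bystanders:** both pots and the rack look unmoved. In the last top picture the network took a tube for the white pot. The side picture shows that pot where it stood.

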